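# Shift the gauge selector into slot three

## Robot

A 6-joint arm with a two-finger parallel gripper is mounted at the origin on the work surface. World frame = base frame: x ahead of the robot, y to its left, z up, the work surface at z = 0. Lengths are in mm, angles in rad, forces in N, time in s.
With the tool pointing down it reaches from about 250 to 800 mm from the base axis. Payload 8.5 kg.
Tool frame: the origin (TCP) lies between the finger pads; the fingertips stand 22 mm ahead of it and the grasp point (between the pads) lies 3 mm ahead of it (arm.tips_ahead is the distance from the TCP to the fingertips, in mm); z points along the fingers, y is the line along which they close (so a half turn about z gives the same grasp; the last joint's range is limited). The gripper opens to 85 mm and grips with 20 to 120 N. Pads are 22 mm wide; open, the fingers measure 114 mm over their backs; the gripper's body (76 mm by 85 mm) begins 54 mm behind the grasp point. The pads swing forward as they close: fully open they stand 13 mm farther back than shut.
Start: joints at [1.175, 0.238, -0.013, 1.319, 0, 1.571], TCP at [202.394, 484.374, 253.276] pointing down, gripper open.
Joint ranges: [-2.66, 2.66], [-1.03, 1.9], [-1.14, 1.46], [-1.82, 2.27], [-1.45, 1.34], [-3.14, 3.14]. Speed limits (rad/s): [2.22, 2.22, 2.79, 3.14, 3.14, 3.14].

## Interface

Orientations are given as a unit quaternion [x, y, z, w].
In Python, from rig import arm, optics, sign_off gives the robot as it stands.
- The arm moves only by the shell command python3 -m crank 'ROWS' [OPENING] [FORCE]. ROWS is JSON, one flat list of numbers, 6 for each row, row after row: the shift along the world's x, y, z normalised to -1 to 1, where 1 is 6 cm, then the turn, a rotation vector about the world's x, y, z normalised to -1 to 1, where 1 is 0.12 rad. In form: [dx, dy, dz, ax, ay, az, dx, dy, dz, ax, ay, az, ...]. A call has 1 to 12 rows; each row shifts and turns the commanded pose from where the row before left it; what a row does not reach is not made up. A row lasts 1/8 s, in which the tool goes at most 62.5 mm and 10.7 degrees, less where a joint would pass 70% of its speed; a pose out of reach is approached as far as the arm can. A call with a number of a shift or a turn outside -1 to 1 is refused whole. A call with a gripper value outside its range is refused whole. OPENING is the opening, from 0 (shut) to 1 (fully open), set as the call begins (- or left out, the last holds). The fingers move at their own pace and stop on an object; FORCE is the grip in N (left out, the last holds). Time passes only in rows, so rows that do not move let the fingers close. It gives the time, the measured TCP pose, the force, the opening and the grip force at its end, in the units of the state.
- arm.state(): the state, without advancing time (a new reading comes with each control period).
- optics.capture(name): name is "scene" or "top" or "wrist"; returns a dict with "pixels" (480x640x3 uint8, red, green, blue), "z_map" (480x640 float32, mm along the optical axis (not along the pixel's ray), 0 where there is no reading), "camera_matrix" (3x3 intrinsics, pixels), "k1" (the pictures are not rectified: a ray, as slopes to the right and down, at radius r is drawn at 1 + k1 r^2 times it, then the intrinsics apply), "R" (3x3) and "t" (3): a world point X has camera coordinates R X + t; the wrist camera has in their place "hand_eye" (4x4, takes a point from camera to tool coordinates, whose origin is the TCP and whose axes are the flange's). Camera axes: x right, y down, z forward; pixel columns grow to the right and rows downward; lengths in mm; the calibration is good to about 2 mm. A picture is of the moment at which its call begins: read the wrist's pose just before it.
- sign_off(): hands the job in; it is judged then, once.
The state is a dict: "t": time; "joint_pos": joint angles; "dq": joint speeds; "joint_torque": joint torques, N m; "position": TCP position; "tool_rot": TCP orientation; "force": force on the tool from outside, world axes, zero at the start; "torque": the same for the moment, N m; "finger_gap": opening from 0.0 (shut) to 1.0 (fully open); "finger_force": force on a finger pad.
Only numpy, scipy, OpenCV 4.12 (cv2) and the standard library are available. Lean on these libraries where they do the work, as an engineer would, in place of code of your own. Each camera call takes 0.05 s, during which the arm holds its last target. There are 200 camera calls.

## Task

On the red selector box, push the lever with the fingertips from wherever it stands in the left-hand lane to the crossing, across to the right-hand lane, and then straight forward, fully home, into the third slot (far right as the robot sees it, three dots on green), and let go of it; do not dip into slot four on the way. Push gently, never gripping or forcing the lever against the gate. Leave the grey box's lever and the loose things on the bench as they are: do not shift or lift them.

Things in the scene. Friction and masses are not known exactly. Their poses are not given: they have to be found in the camera images.
- red_box: the red selector box, 150 x 150 mm and 100 mm tall, fixed to the bench. Origin under its centre on the bench; x points forward (away from the operator, towards slots 1 and 3), y to the operator's left, z up. An aluminium plate on top has the H-shaped gate and, beside each slot's end, one to four white dots: 1 far left, 2 near left, 3 far right (dots on a green patch), 4 near right.
- red_crossing (a point): centre of the H gate, on the red box's plate, 100 mm above the bench, axes as the box. Lanes run along x at y = +20 (left) and -20 mm (right), joined only by a crossing along x = 0. All slots are 16 mm wide, about 3 mm of play each side of the 10 mm stem; the islands between the lanes have round noses (12 mm radius) at the crossing.
- red_slot3 (a point): where the stem stands when home in slot three of the red box, on the plate: x = +22, y = -20 mm from the crossing.
- red_pivot (a point): pivot of the red box's lever, inside the box under the crossing, 25 mm above the bench; axes as the box.
- red_handle (a point): middle of the red box's lever handle, 155 mm from the pivot; the frame's z runs up the lever. Steel stem 10 mm across; black upright handle from 94 to 194 mm from the pivot, made of four round lobes, 33 mm across over opposite lobes, 29 mm between them. This point swings about 45 mm to either side of the middle, both ways. The lever stays where it is left; it takes 2 to 3 N to move.
- red_side (a joint): sideways lean of the red box's lever, rad: -0.26 in the left lane (stop), +0.26 in the right lane (stop); positive leans to the operator's right (box -y). The lever's direction is the box's z turned by red_fore about the box's y, then by red_side about its x.
- red_fore (a joint): forward lean of the red box's lever, rad: +0.285 fully forward in slot 1 or 3 (stop), 0 at the crossing, -0.285 fully back in slot 2 or 4 (stop). The lever starts anywhere along the left lane.
- red_lobe_front: the near (-x, towards the operator) of the four lobes of the red lever's handle: a 19 mm round bar along the lever, 100 mm long; origin at its lower end, 7 mm from the lever's axis
- red_lobe_back: the far (+x) of the four lobes of the red lever's handle: a 19 mm round bar along the lever, 100 mm long; origin at its lower end, 7 mm from the lever's axis
- red_lobe_left: the left (+y) of the four lobes of the red lever's handle: a 19 mm round bar along the lever, 100 mm long; origin at its lower end, 7 mm from the lever's axis
- red_lobe_right: the right (-y) of the four lobes of the red lever's handle: a 19 mm round bar along the lever, 100 mm long; origin at its lower end, 7 mm from the lever's axis
- grey_box: a second selector box like the red one but painted grey, not part of the job; same size, axes, gate and lever.
- grey_handle (a point): middle of the handle of the grey box's lever, same build as the red one's; not to be moved.
- case: black instrument case, 85 x 125 x 45 mm, lying loose; origin under its centre
- master: loose upright steel setting master, 32 mm across, 50 mm tall; origin under its centre
- tray: blue open parts tray, 100 x 140 x 30 mm, loose; origin under its centre
- nozzle: loose upright brass nozzle, 26 mm across, 63 mm tall; origin under its centre
- wrench: loose steel wrench lying flat, handle towards its -x
- jar: loose jar with red cap, 52 mm across, 70 mm tall; origin under its centre
- block: loose dark steel block, 30 x 60 x 30 mm; origin under its centre

How it is judged:
By the outcome, as a careful person would: the job done as asked, in the order asked, and still so for the second after the job is handed in, with the robot touching nothing.
It also fails if it takes over 51 s, if anything falls off the work surface, if the arm or the gripper's body presses on something with over 40 N, if the wrist force passes 120 N, or if a joint passes its speed limit or range.

## Working session

There is one attempt and no reset: what is moved stays moved. The work goes in short steps, Python scripts to look and compute and a shell command to move; the robot and the scene stay as the last step left them, time stands still between calls to the robot, and variables do not carry over. Pictures are saved under pics/ and viewed, at most 11 in all, crops included, and the job is handed in when it is done.

```bash
mkdir -p pics; ls
cat > h.py <<'E'
import numpy as np, cv2
from rig import arm, optics
def undist(c,u,v):
    K=c["camera_matrix"]; x=(u-K[0][2])/K[0][0]; y=(v-K[1][2])/K[1][1]
    a,b=x,y
    for _ in range(20):
        s=1+c["k1"]*(a*a+b*b); a,b=x/s,y/s
    return a,b
def ray(c,u,v):
    a,b=undist(c,u,v); R=np.array(c["R"]); t=np.array(c["t"])
    return -R.T@t, R.T@np.array([a,b,1.])
def on_plane(c,u,v,z):
    o,d=ray(c,u,v); return o+d*(z-o[2])/d[2]
def at_depth(c,u,v):
    o,d=ray(c,u,v); return o+d*c["z_map"][int(v),int(u)]
E
python3 - <<'E'
from h import *
import pickle
for n in("scene","top"):
    c=optics.capture(n); cv2.imwrite(f"pics/{n}0.png",c["pixels"][:,:,::-1]); pickle.dump(c,open(n+".pkl","wb"))
    print(n,-np.array(c["R"]).T@c["t"])
print(arm.state()["t"])
E
```

```text
pics
scene [956.40382899 705.31663139 639.19084783]
top [ 476.6123243     3.60892495 1124.47077455]
0.1
```

View pics/scene0.png

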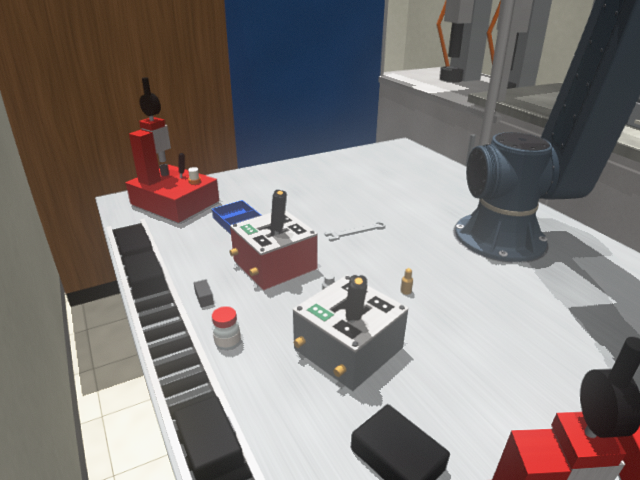

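View pics/top0.png

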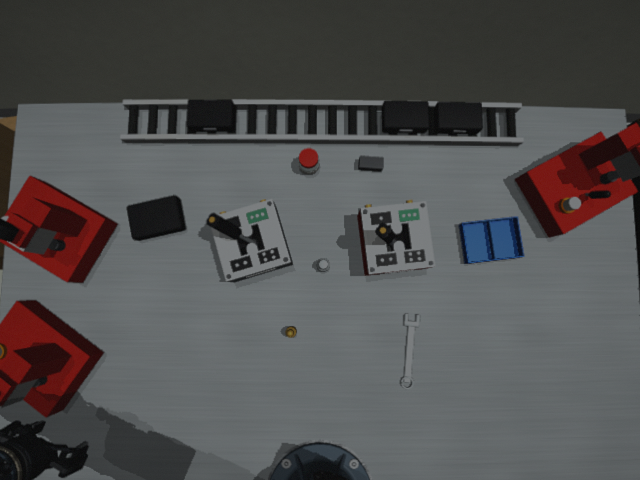

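The top view shows the red box's plate around (396,238) with its green slot-3 patch at (408,215) and lever cap at (382,230). The grey box is at about (251,240), the jar at (308,160), the block at (371,163), the master at (323,265) and the tray at (491,240).

Run:
```python
from h import *
import pickle
c=pickle.load(open("top.pkl","rb")); s=pickle.load(open("scene.pkl","rb"))
p=c["pixels"]
crop=cv2.resize(p[190:290,340:450,::-1],None,fx=5,fy=5,interpolation=cv2.INTER_CUBIC); 
q=s["pixels"][170:300,200:340,::-1]; q=cv2.resize(q,None,fx=3,fy=3,interpolation=cv2.INTER_CUBIC)
cv2.imwrite("pics/crop.png",np.hstack([cv2.copyMakeBorder(crop,0,0,0,0,0)[:390,:370],q]))
m=np.zeros((480,640),np.uint8)
for name,(x0,x1,y0,y1) in dict(red=(350,445,190,290),grey=(205,300,190,295)).items():
    # plate top pixels by height
    pts=[]
    for v in range(y0,y1):
        for u in range(x0,x1):
            if c["z_map"][v,u]>0:
                P=at_depth(c,u,v)
                if 92<P[2]<108: pts.append((u,v))
    mm=np.zeros((480,640),np.uint8)
    for u,v in pts: mm[v,u]=255
    cn=max(cv2.findContours(mm,0,2)[0],key=cv2.contourArea)
    W=np.array([on_plane(c,*k[0],100)[:2] for k in cn],np.float32)
    r=cv2.minAreaRect(W); print(name,len(pts),r)
    # handle
    H=[(u,v,*at_depth(c,u,v)) for v in range(y0,y1) for u in range(x0,x1) if c["z_map"][v,u]>0]
    H=np.array([h for h in H if h[4]>195]); print(len(H),H.mean(0),H[:,4].max())
hsv=cv2.cvtColor(p,cv2.COLOR_RGB2HSV)
g=cv2.inRange(hsv,(60,80,40),(95,255,255)); n,l,st,ce=cv2.connectedComponentsWithStats(g)
for i in range(1,n):
    if st[i,4]>40: print("green",ce[i],on_plane(c,*ce[i],100))
# cap orange
o=cv2.inRange(hsv,(10,120,80),(30,255,255)); n,l,st,ce=cv2.connectedComponentsWithStats(o)
for i in range(1,n):
    if st[i,4]>8: print("orange",st[i,4],ce[i],on_plane(c,*ce[i],216))
hs=cv2.cvtColor(s["pixels"],cv2.COLOR_RGB2HSV)
o=cv2.inRange(hs,(10,120,80),(30,255,255)); n,l,st,ce=cv2.connectedComponentsWithStats(o)
for i in range(1,n):
    if st[i,4]>8 and 150<ce[i][1]<310: print("s-orange",st[i,4],ce[i],on_plane(s,*ce[i],216))
```

```text
red 3873 ((601.3544311523438, -172.46633911132812), (150.79489135742188, 152.388671875), 6.838108539581299)
197 [ 383.39593909  230.52284264  599.8841624  -125.24096251  213.75270352] 221.4820414767887
grey 3639 ((593.3538208007812, 160.919189453125), (151.18377685546875, 151.20370483398438), 17.16385841369629)
218 [214.57798165 220.73853211 618.22860496 214.63888452 207.97315358] 215.72882422894304
green [257.         215.35582822] [647.80787886 143.84421379 100.        ]
green [408.57407407 214.69135802] [ 651.87844996 -198.88676039  100.        ]
orange 114 [  8.45614035 122.28070175] [824.92290579 660.29624947 216.        ]
orange 44 [565.97727273 205.84090909] [ 653.52649062 -501.56499338  216.        ]
orange 10 [368.  205.5] [650.07118261 -94.41107724 216.        ]
orange 24 [211.5 219. ] [620.47415385 219.11780052 216.        ]
orange 27 [382.51851852 229.88888889] [ 600.84690323 -123.17784989  216.        ]
orange 58 [291.03448276 331.98275862] [398.92707625  56.78844574 216.        ]
orange 27 [  1.48148148 351.33333333] [352.19459291 634.21700311 216.        ]
s-orange 28 [192.32142857 181.        ] [ 748.55563162 -271.87383707  216.        ]
s-orange 16 [114.75   189.8125] [ 913.62736998 -309.33618367  216.        ]
s-orange 13 [279.76923077 192.15384615] [ 598.28138906 -123.24523992  216.        ]
s-orange 18 [233.61111111 249.94444444] [764.17952642  50.78490369 216.        ]
s-orange 26 [253.30769231 269.30769231] [755.92217226 121.15062819 216.        ]
s-orange 25 [358.76 280.52] [623.01383263 227.18581262 216.        ]
```

View pics/crop.png

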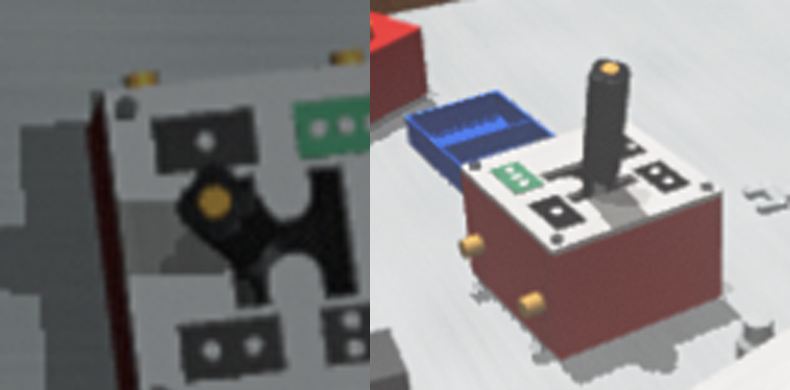

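The red box centre is (601,-172), yaw +0.119, and the plate size checks. The lever cap sits 4.5 mm forward and 49 mm left of the pivot, so fore is about +0.02: it is in the left lane, almost at the crossing. My plan is shut fingers, push from the left, then from behind.

```bash
python3 - <<'E'
from h import *
from scipy.spatial.transform import Rotation as R
s=arm.state(); print(arm.tips_ahead,s["position"],R.from_quat(s["tool_rot"]).as_matrix().round(3),s["finger_gap"])
B=R.from_euler('z',.119).as_matrix()
for n,p in dict(left=[2,90,0],push_end=[2,-14,0],behind=[-60,-45,0],fwd_end=[20,-45,0]).items(): print(n,np.array([601.4,-172.5,0])+B@p)
E
python3 -m crank '[0,0,1,0,0,0, 0.5,-0.8,0.2,0,0,0, 0.5,-1,0,0,0,0, 0.7,-1,0,0,0,0, 0.7,-1,0,0,0,0, 0.7,-1,0,0,0,0, 0.7,-0.8,0,0,0,0]' 0
```

```text
22.0 [202.29078761 484.09073682 252.74642546] [[-0.923  0.386 -0.001]
 [ 0.386  0.923 -0.001]
 [ 0.    -0.001 -1.   ]] 0.9938585431427539
left [592.7011152  -82.89905467   0.        ]
push_end [ 605.04792645 -186.16355124    0.        ]
behind [ 547.16669916 -224.30491366    0.        ]
fwd_end [ 626.60092729 -214.80736654    0.        ]
t: 0.98
position: [409.6, 177.9, 325.4]
tool_rot: [0.197, 0.98, 0.0, 0.0]
force: [1.0, 1.6, -0.3]
finger_gap: 0.001
finger_force: 0.0
```

```bash
python3 -m crank '[0.61,-0.85,0,0,0,0.86, 0.61,-0.85,0,0,0,0.86, 0.61,-0.85,0,0,0,0.86, 0.61,-0.85,0,0,0,0.86, 0.61,-0.85,0,0,0,0.86, 0,0,0,0,0,0, 0,0,0,0,0,0]' 0
python3 - <<'E'
from h import *
from scipy.spatial.transform import Rotation as R
s=arm.state(); print(s["position"],R.from_quat(s["tool_rot"]).as_matrix().round(3))
c=optics.capture("wrist"); cv2.imwrite("pics/w1.png",c["pixels"][:,:,::-1]); print(c["hand_eye"])
c2=optics.capture("top"); cv2.imwrite("pics/t1.png",c2["pixels"][:,:,::-1])
E
```

```text
t: 1.85
position: [590.9, -74.1, 324.6]
tool_rot: [-0.059, 0.998, 0.0, -0.001]
force: [-0.7, 0.1, 1.0]
finger_gap: 0.004
finger_force: 0.0
[590.93230917 -74.11978877 324.59507215] [[-0.993 -0.119 -0.002]
 [-0.119  0.993  0.   ]
 [ 0.001  0.001 -1.   ]]
[[ 1.89896333e-04 -9.49183326e-01 -3.14723654e-01  8.24653362e+01]
 [ 9.99999672e-01  4.27968184e-04 -6.87345840e-04 -4.50010082e-01]
 [ 7.87108921e-04 -3.14723420e-01  9.49183096e-01 -1.20528965e+02]
 [ 0.00000000e+00  0.00000000e+00  0.00000000e+00  1.00000000e+00]]
```

View pics/w1.png

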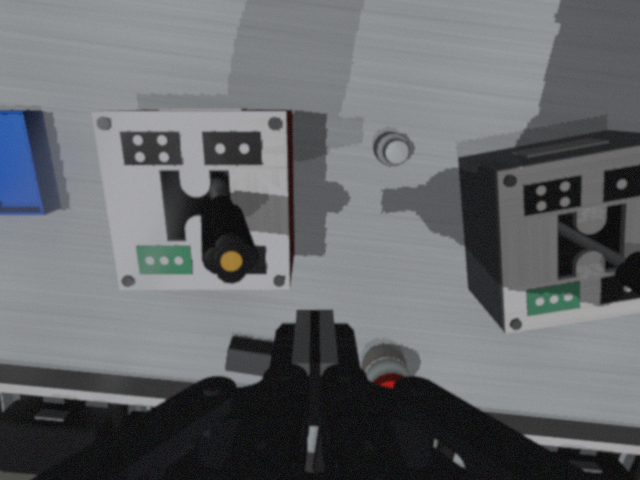

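The wrist view shows the plate's screws at (104,124), (275,124), (281,281) and (127,281), and the cap at (231,261). The crossing is at about (195,206). I'll cast rays to refine the box pose and the lever.

```bash
cat >> h.py <<'E'
from scipy.spatial.transform import Rotation as Rot
def wrist():
    s=arm.state(); c=optics.capture("wrist"); T=np.eye(4); T[:3,:3]=Rot.from_quat(s["tool_rot"]).as_matrix(); T[:3,3]=s["position"]
    M=T@np.array(c["hand_eye"]); c=dict(c); c["R"]=M[:3,:3].T; c["t"]=-M[:3,:3].T@M[:3,3]; return c
def cap(c):
    hsv=cv2.cvtColor(c["pixels"],cv2.COLOR_RGB2HSV); o=cv2.inRange(hsv,(10,120,80),(30,255,255))
    n,l,st,ce=cv2.connectedComponentsWithStats(o); return [(st[i,4],ce[i]) for i in range(1,n) if st[i,4]>20]
E
python3 - <<'E'
from h import *
c=wrist()
g=cv2.cvtColor(c["pixels"],cv2.COLOR_RGB2GRAY)
S=[]
for u,v in [(104,124),(275,124),(281,281),(127,281)]:
    w=g[v-9:v+10,u-9:u+10].astype(float); k=(w<120); yy,xx=np.nonzero(k); S.append(on_plane(c,u-9+xx.mean(),v-9+yy.mean(),101)); print(k.sum(),S[-1])
S=np.array(S); print("ctr",S.mean(0),[np.linalg.norm(S[i]-S[i-1]) for i in range(4)])
e=(S[3]-S[0])+(S[2]-S[1]); print("yaw",np.arctan2(e[1],e[0])); f=(S[1]-S[0])+(S[2]-S[3]);print(np.arctan2(-f[0],f[1]))
for a,ce in cap(c):
    if ce[0]<300: 
        P=on_plane(c,*ce,214); print(a,ce,P,at_depth(c,*ce)); print(Rot.from_euler('z',-.119).apply(P-S.mean(0)))
E
```

```text
145 [ 541.78717005 -244.64701757  101.        ]
155 [ 526.14667428 -113.28403741  101.        ]
131 [656.11358101 -96.03008833 101.        ]
116 [ 672.7961754  -228.96504737  101.        ]
ctr [ 599.21090018 -170.73154767  101.        ] [np.float64(131.94424455881875), np.float64(132.29080717191272), np.float64(131.1071912717125), np.float64(133.97765593252865)]
yaw 0.125539221378173
0.12169361343964658
373 [229.34316354 260.06434316] [ 599.63266156 -122.28297254  214.        ] [ 598.90901653 -121.97405613  215.849335  ]
[  6.17056143  48.05586839 113.        ]
```

```bash
python3 -m crank '[0,0,-0.65,0,0,0, 0,0,-0.65,0,0,0, 0,0,-0.65,0,0,0, 0,0,0,0,0,0, 0.01,-0.12,0,0,0,0, 0.01,-0.12,0,0,0,0, 0.01,-0.12,0,0,0,0, 0.01,-0.12,0,0,0,0, 0.01,-0.12,0,0,0,0, 0,0,0,0,0,0]'
python3 - <<'E'
from h import *
c=wrist(); cv2.imwrite("pics/w2.png",c["pixels"][:,:,::-1])
E
```

```text
t: 3.25
position: [594.2, -110.9, 208.2]
tool_rot: [-0.06, 0.998, -0.0, -0.0]
force: [0.6, -0.2, -0.4]
finger_gap: -0.002
finger_force: 0.0
```

View pics/w2.png

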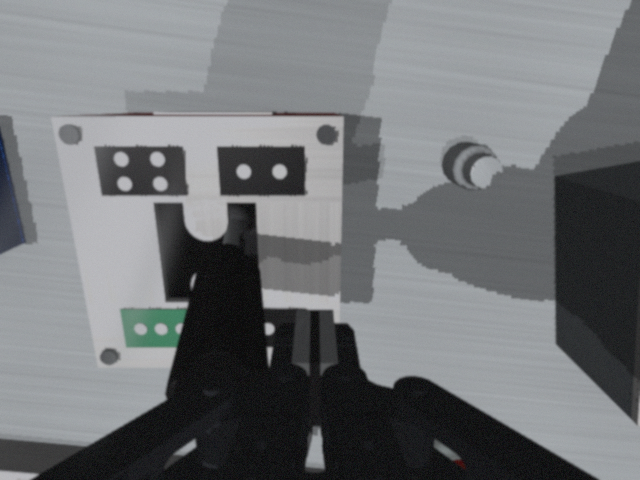

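The wrist view shows the fingers (275–355, 320–370) just left of the handle, whose edge is at column 265. The lever is unmoved and still near the crossing. I'll keep pushing.

```bash
python3 -m crank '[0.01,-0.12,0,0,0,0, 0.01,-0.12,0,0,0,0, 0.01,-0.12,0,0,0,0, 0.01,-0.12,0,0,0,0, 0,0,0,0,0,0]'
python3 - <<'E'
from h import *
c=wrist(); cv2.imwrite("pics/w3.png",c["pixels"][:,:,::-1])
c=optics.capture("scene"); print(cap(c)); print([on_plane(c,*k,218) for a,k in cap(c) if 240<k[0]<320 and k[1]<230])
E
```

```text
t: 3.92
position: [596.6, -139.7, 208.1]
tool_rot: [-0.06, 0.998, -0.0, -0.0]
force: [0.0, 0.7, 0.6]
finger_gap: -0.002
finger_force: 0.0
[(np.int32(28725), array([104.89493473, 103.6175805 ])), (np.int32(204), array([442.25      ,  34.44607843])), (np.int32(32), array([185.5625 ,  34.84375])), (np.int32(22), array([212.13636364,  37.86363636])), (np.int32(25), array([187.88,  54.64])), (np.int32(32), array([174.25,  66.25])), (np.int32(26), array([175.19230769,  78.69230769])), (np.int32(25), array([57.04, 94.88])), (np.int32(31), array([192.70967742, 180.93548387])), (np.int32(27), array([253.11111111, 269.2962963 ])), (np.int32(30), array([358.36666667, 280.7       ])), (np.int32(27), array([298.88888889, 339.7037037 ])), (np.int32(48), array([339.47916667, 368.41666667]))]
[]
```

View pics/w3.png

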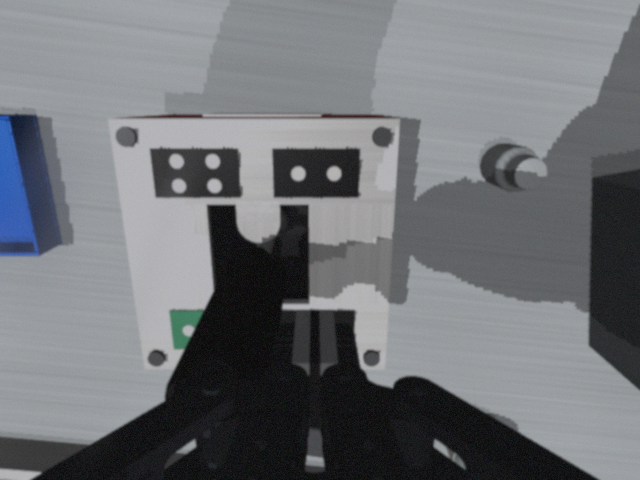

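The stem is now crossing, with its base near (250,260) and the lever still against the fingers. I'll continue.

```bash
python3 -m crank '[0.013,-0.12,0,0,0,0, 0.013,-0.12,0,0,0,0, 0.013,-0.12,0,0,0,0, 0.013,-0.12,0,0,0,0, 0.013,-0.1,0,0,0,0, 0,0,0,0,0,0]'; python3 -m crank '[0.01,-0.07,0,0,0,0, 0,0,0,0,0,0]'; python3 -m crank '[0.01,-0.07,0,0,0,0, 0,0,0,0,0,0]'
python3 - <<'E'
from h import *
c=wrist(); cv2.imwrite("pics/w4.png",c["pixels"][:,:,::-1])
E
```

```text
t: 4.78
position: [600.5, -174.3, 208.0]
tool_rot: [-0.06, 0.998, -0.0, -0.0]
force: [0.2, -0.2, 0.0]
finger_gap: -0.002
finger_force: 0.0
t: 5.03
position: [601.1, -178.0, 208.2]
tool_rot: [-0.06, 0.998, -0.0, -0.0]
force: [-0.3, 0.1, 0.2]
finger_gap: -0.0
finger_force: 0.1
t: 5.28
position: [601.8, -182.3, 208.3]
tool_rot: [-0.06, 0.998, -0.0, 0.0]
force: [-0.3, -0.4, -0.0]
finger_gap: 0.001
finger_force: 0.2
```

View pics/w4.png

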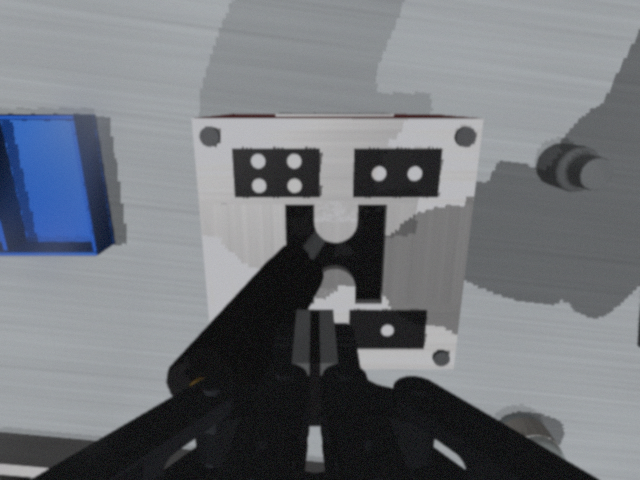

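The lever is now right of the middle, with the stem base near (313,248); the right lane is centred near column 300. A few more small steps until the stop shows in the force.

```bash
for i in 1 2 3; do python3 -m crank '[0.008,-0.06,0,0,0,0]' | egrep 'pos|force'; done
python3 - <<'E'
from h import *
c=wrist(); cv2.imwrite("pics/w5.png",c["pixels"][180:420,140:460,::-1])
E
```

```text
position: [602.2, -185.5, 208.3]
force: [-0.4, 2.2, -1.0]
finger_force: 0.7
position: [602.6, -189.0, 208.1]
force: [-0.1, 5.0, -2.5]
finger_force: 2.4
position: [602.7, -191.8, 207.7]
force: [-1.3, 10.2, -3.7]
finger_force: 4.3
```

View pics/w5.png

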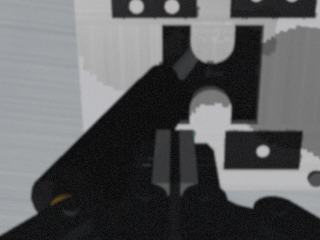

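```bash
python3 -m crank '[-0.04,0.33,0,0,0,0, -0.04,0.33,0,0,0,0, -0.9,-0.11,0,0,0,0, 0.08,-0.58,0,0,0,0, 0.08,-0.58,0,0,0,0, 0,0,0,0,0,0]'
python3 - <<'E'
from h import *
c=wrist(); cv2.imwrite("pics/w6.png",c["pixels"][:,:,::-1])
for n,c in (("w",c),("s",optics.capture("scene"))):
  for a,k in cap(c):
    P=on_plane(c,*k,214); 
    if abs(P[0]-600)<60 and abs(P[1]+220)<60: print(n,a,k,Rot.from_euler('z',-.12).apply(P-[600,-171.6,0]))
E
```

```text
t: 6.5
position: [554.1, -230.4, 208.5]
tool_rot: [-0.059, 0.998, -0.001, 0.0]
force: [-0.2, 0.9, 0.6]
finger_gap: 0.0
finger_force: 0.0
```

View pics/w6.png

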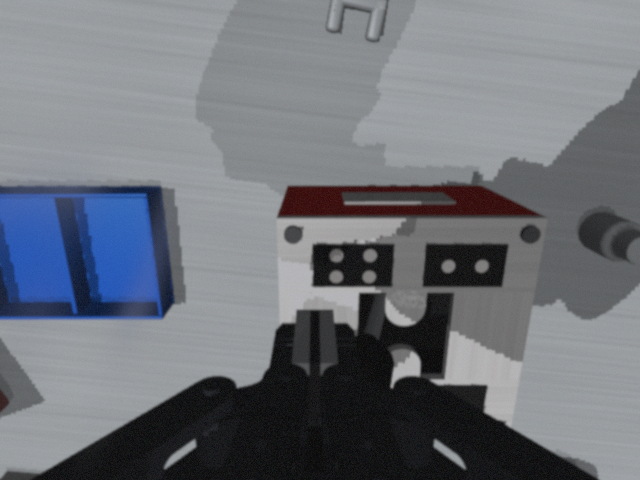

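The stem stands in the right lane at the crossing, near (370,320), and the fingers are behind the handle. I'll shift 8 mm left to centre on it, then push forward.

```bash
python3 -m crank '[-0.02,0.13,0,0,0,0, 0.15,0.018,0,0,0,0, 0.15,0.018,0,0,0,0, 0.1,0.012,0,0,0,0, 0.1,0.012,0,0,0,0, 0.1,0.012,0,0,0,0, 0.1,0.012,0,0,0,0, 0.1,0.012,0,0,0,0, 0.1,0.012,0,0,0,0]'
python3 -m crank '[0.1,0.012,0,0,0,0]' | egrep 'pos|force'
python3 -m crank '[0.1,0.012,0,0,0,0]' | egrep 'pos|force'
python3 - <<'E'
from h import *
c=wrist(); cv2.imwrite("pics/w7.png",c["pixels"][:,:,::-1])
E
```

```text
t: 7.72
position: [607.0, -215.1, 208.2]
tool_rot: [-0.06, 0.998, 0.0, -0.0]
force: [-1.5, 0.0, -2.6]
finger_gap: -0.002
finger_force: 0.8
position: [613.0, -214.4, 208.0]
force: [-3.1, -0.2, -0.8]
finger_force: 0.7
position: [619.0, -213.7, 208.1]
force: [-1.1, -0.4, -0.3]
finger_force: 0.7
```

View pics/w7.png

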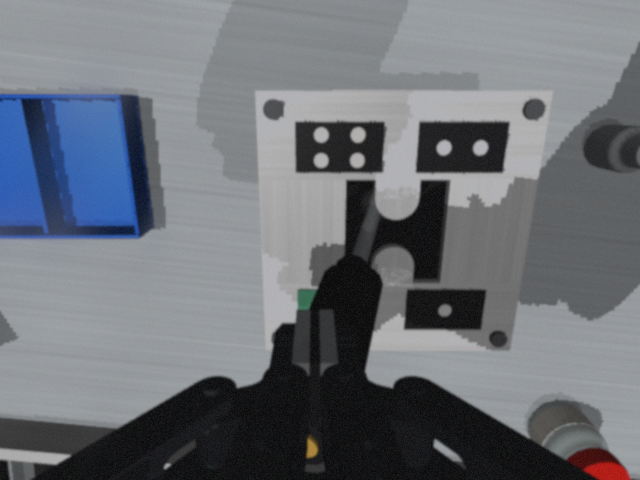

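The lever leans forward in the right lane: the stem enters the plate about (362,235) and the handle sits over the green patch. I'll continue in small steps to the stop.

```bash
for i in 1 2 3 4; do python3 -m crank '[0.055,0.006,0,0,0,0]' | egrep 'pos|force: \['; done
```

```text
position: [622.2, -213.3, 208.2]
force: [-1.6, -0.7, 0.3]
position: [625.5, -213.0, 208.3]
force: [-1.8, -0.8, -0.6]
position: [628.8, -212.6, 208.4]
force: [-0.5, 0.2, -0.3]
position: [631.7, -212.3, 208.1]
force: [-3.6, -0.3, -0.5]
```

```bash
for i in 1 2; do python3 -m crank '[0.04,0.005,0,0,0,0]' | egrep 'pos|force: \['; done
```

```text
position: [633.4, -212.0, 207.8]
force: [-7.1, -0.7, -1.6]
position: [635.0, -211.7, 207.5]
force: [-10.5, -0.5, -2.2]
```

The force has risen to 10 N against the stop. I'll back off, rise and check.

```bash
python3 -m crank '[-0.3,-0.035,0,0,0,0, -0.6,-0.07,0,0,0,0, -0.8,-0.1,0.3,0,0,0, -0.6,-0.07,1,0,0,0, -0.5,0,1,0,0,0, 0,0,0,0,0,0, 0,0,0,0,0,0]'
python3 - <<'E'
from h import *
c=wrist(); cv2.imwrite("pics/w8.png",c["pixels"][:,:,::-1])
for n,c in (("w",c),("s",optics.capture("scene")),("t",optics.capture("top"))):
  for a,k in cap(c):
    P=on_plane(c,*k,208); 
    if abs(P[0]-640)<70 and abs(P[1]+220)<60: print(n,a,k,Rot.from_euler('z',-.12).apply(P-[600,-171.6,0]))
E
```

```text
t: 9.65
position: [475.2, -227.9, 336.0]
tool_rot: [-0.06, 0.998, -0.0, 0.001]
force: [0.3, 0.3, -0.9]
finger_gap: -0.002
finger_force: 0.0
t 26 [426.30769231 200.96153846] [ 56.47497695 -49.84153861 208.        ]
```

View pics/w8.png

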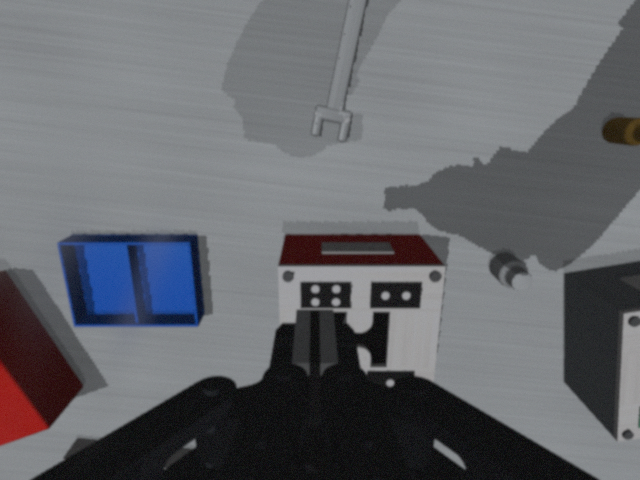

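From the top view the cap is at box (56.5,-49.8); fully home in slot three would put it at about (55,-48). The lever is home and released, and the arm is clear.

```bash
python3 -c "
from rig import sign_off
print(sign_off())"
```

```text
the job is handed in; nothing more can be done
None
```

The red lever is fully home in slot three and let go: the last top view put its cap within about 2 mm of the full-home position, and I never touched the grey lever or the loose things.

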